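# Fetch the milling cutter from behind the air fittings

### The arm

A 6-joint arm with a two-finger parallel gripper is mounted at the origin on the work surface. World frame = base frame: x ahead of the robot, y to its left, z up, the work surface at z = 0. Lengths are in m, angles in rad, forces in N, time in s.
With the tool pointing down it reaches from about 0.375 to 0.925 m from the base axis. Payload 5.7 kg.
Tool frame: the origin (TCP) lies at the very end of the fingers, on their centre line; the grasp point (between the pads) lies 19 mm behind it; z points along the fingers, y is the line along which they close (so a half turn about z gives the same grasp; the last joint's range is limited). The gripper opens to 85 mm and grips with 20 to 120 N. Pads are 22 mm wide; open, the fingers measure 114 mm over their backs; the gripper's body (76 mm by 85 mm) begins 54 mm behind the grasp point. The pads swing forward as they close: fully open they stand 13 mm farther back than shut.
Start: joints at [-1.301, 0.359, 1.51, -0, 1.272, -0.115], TCP at [0.225, -0.556, 0.231] pointing down, gripper open.
Joint ranges: [-2.97, 2.97], [-1.01, 2.36], [0.21, 2.38], [-0.96, 4.11], [0.2, 2.71], [-2.98, 2.98]. Speed limits (rad/s): [2.39, 2.39, 3.14, 3.14, 3.14, 3.14].

### API

Orientations are given as a rotation vector (axis times angle).
In Python, from workcell import r gives the robot as it stands.
- The arm moves only by the shell command python3 -m creep 'ROWS' [OPENING] [FORCE]. ROWS is a JSON object whose one key "moves" holds a list of rows, each a list of 6 numbers: the shift along the world's x, y, z in mm, then the turn, a rotation vector about the world's x, y, z in degrees. In form: {"moves": [[dx, dy, dz, wx, wy, wz], ...]}. A call has 1 to 12 rows; each row is the pose to reach, as a shift and turn from the pose commanded when the call began; what a row does not reach only later rows make up. A row lasts 1/12 s, in which the tool goes at most 41.7 mm and 7.16 degrees, less where a joint would pass 70% of its speed; a pose out of reach is approached as far as the arm can. A call with a gripper value outside its range is refused whole. OPENING is the closure, from 0 (fully open) to 1 (shut), set as the call begins (- or left out, the last holds). The fingers move at their own pace and stop on an object; FORCE is the grip in N (left out, the last holds). Time passes only in rows, so rows that repeat a pose let the fingers close. It gives the time, the measured TCP pose, the force, the opening and the grip force at its end, in the units of the state.
- r.sense(): the state, without advancing time (a new reading comes with each control period).
- r.camera(name): name is "scene" or "top" or "wrist"; returns a dict with "frame" (384x512x3 uint8, red, green, blue), "mtx" (3x3 intrinsics, pixels), "eye" and "attitude" of the camera in the world. Camera axes: x right, y down, z forward; pixel columns grow to the right and rows downward; lengths in m; the calibration is good to about 2 mm. A picture is of the moment at which its call begins. There is no depth.
- r.close_job(): hands the job in; it is judged then, once.
The state is a dict: "time": time; "joint_pos": joint angles; "joint_vel": joint speeds; "joint_torque": joint torques, N m; "position": TCP position; "eef_rot": TCP orientation; "ft_force": force on the tool from outside, world axes, zero at the start; "torque": the same for the moment, N m; "width": finger opening in m; "gripper_force": force on a finger pad.
Only numpy, scipy, OpenCV 4.12 (cv2) and the standard library are available. Lean on these libraries where they do the work, as an engineer would, in place of code of your own. Each camera call takes 0.05 s, during which the arm holds its last target. There are 200 camera calls.

### The job

First stand the air filter and the pressure regulator, which block the milling cutter in the grey storage bay, on the black rubber mat, leaving the cutter where it is; then set the cutter gently, upright and centred, in the dish of the round red stand. Only after that, put the filter and the regulator back upright, each in the very place where it stood in the bay at the start. Never tip the cutter, and leave the oil bottle, carton and wrench alone.

Things in the scene. Friction and masses are not known exactly. Their poses are not given: they have to be found in the camera images.
- bay: Fixed grey sheet-steel tray, open at the front (-x) and top. Origin at the floor's underside; floor 3 mm thick, x -50 to +75, y -107 to +107 mm. Back wall (x = +71 to +75 mm) 60 mm high; side walls at the y ends 4 mm thick, 40 mm high. Yaw up to 0.3 rad. In its frame the cutter stands near x = +34, y = 0 mm, filter and regulator near x = +14, y = +62 and -62 mm, either way round.
- air_filter: Air filter, loose: upright black cylinder 46 mm in diameter, 92 mm tall (straight-sided from 8 to 84 mm up), aluminium band round the middle, brass spot on top. 0.4 kg give or take 30 %. Origin at the centre of the underside, z up its axis. Stands in the bay at the left or right of the cutter.
- regulator: Pressure regulator, loose: aluminium block 40 x 40 mm, 52 mm tall; on it a fixed round black ribbed knob 39 mm wide, from 52 to 90 mm up. A dial gauge 38 mm wide juts from its -x side to 37 mm from the axis, 9 to 47 mm up, towards the bay's open front. 0.45 kg give or take 30 %. Origin at the centre of the block's underside, z up. Stands beside the cutter, on its other side from the filter.
- cutter: Face-milling cutter, loose: steel disc 54 mm in diameter, straight-sided to 36 mm, chamfered to 42 mm wide at the top, 46 mm tall; dark slots and brass-coloured inserts round it. 0.5 kg give or take 30 %. Origin at the centre of the underside, z up. Stands in mid-bay close to the back wall, filter and regulator close at either side: fingers fit only when both are gone.
- mat: Side area, fixed: black rubber mat, 240 mm (its x) by 160 mm (its y), 4 mm thick; origin at the centre of its underside. At the left or the right of the bay.
- stand: Round red cast stand, fixed: foot 136 mm in diameter, body 110 mm; shallow dish on top, 96 mm in inner diameter, its floor 28 mm above the origin and its rim 34 mm above the origin. Origin at the centre of the underside. On the other side of the bay from the mat.
- oil_bottle: Bystander, loose: white plastic bottle with a red cap, 56 mm in diameter, 140 mm tall, origin at the underside. Leave alone.
- carton: Bystander, loose: closed cardboard carton 70 x 110 x 45 mm, origin at the underside's centre. Leave alone.
- wrench: Bystander, loose: steel wrench 160 mm long lying flat beyond the work, along its own x. Leave alone.
Things that resemble listed ones, but are neither listed nor needed, are in the scene too. Leave any blue look-alike of the regulator alone.

How it is judged:
By the outcome, as a careful person would: the job done as asked, in the order asked, and still so for the second after the job is handed in, with the robot touching nothing.
It also fails if it takes over 136 s, if anything falls off the work surface, if the arm or the gripper's body presses on something with over 40 N, if the wrist force passes 120 N, or if a joint passes its speed limit or range.

## Working session

There is one attempt and no reset: what is moved stays moved. The work goes in short steps, Python scripts to look and compute and a shell command to move; the robot and the scene stay as the last step left them, time stands still between calls to the robot, and variables do not carry over. Pictures are saved under pics/ and viewed, at most 14 in all, crops included, and the job is handed in when it is done.

```bash
ls; mkdir -p pics
cat > h.py <<'E'
import numpy as np, cv2
from workcell import r
from scipy.spatial.transform import Rotation as R
def att(c):
    a=np.array(c["attitude"],float)
    return a if a.shape==(3,3) else (R.from_rotvec(a).as_matrix() if a.size==3 else R.from_quat(a).as_matrix())
def shot(n,f):
    c=r.camera(n); cv2.imwrite("pics/"+f+".png",c["frame"][:,:,::-1]); np.savez("pics/"+f,m=c["mtx"],e=c["eye"],a=att(c)); return c
def ray(f,uv):
    d=np.load("pics/"+f+".npz"); v=d["a"]@np.linalg.inv(d["m"])@np.array([uv[0],uv[1],1.]); return d["e"],v/np.linalg.norm(v)
def onz(f,uv,z):
    e,v=ray(f,uv); return e+v*(z-e[2])/v[2]
def tri(*obs):
    A=np.zeros((3,3));b=np.zeros(3)
    for f,uv in obs:
        e,v=ray(f,uv);P=np.eye(3)-np.outer(v,v);A+=P;b+=P@e
    p=np.linalg.solve(A,b); 
    res=[np.linalg.norm((np.eye(3)-np.outer(v,v))@(p-e)) for e,v in [ray(f,uv) for f,uv in obs]]
    return p,res
def proj(f,p):
    d=np.load("pics/"+f+".npz"); q=d["m"]@(d["a"].T@(np.array(p)-d["e"])); return q[:2]/q[2]
E
python3 - <<'E'
from h import *
for n in("scene","top"):
    c=shot(n,n); print(n,c["attitude"],c["eye"],c["mtx"])
print(r.sense())
a=[cv2.imread(f"pics/{n}.png") for n in("scene","top")]
E
```

```text
pics
scene [-1.97069853 -1.4810973   0.5716012 ] [ 1.21822588 -0.1954493   0.73383738] [[356.9593236    0.         259.53435258]
 [  0.         356.9593236  189.91850395]
 [  0.           0.           1.        ]]
top [-2.17369936  2.16544215 -0.14050842] [0.50878094 0.0269446  0.96280254] [[357.58723781   0.         258.12208583]
 [  0.         357.58723781 188.11109428]
 [  0.           0.           1.        ]]
{'time': 0.1, 'joint_pos': array([-1.30109943e+00,  3.59433227e-01,  1.51135893e+00,  2.26372374e-05,
        1.27251665e+00, -1.15057093e-01]), 'joint_vel': array([-8.64929338e-06,  4.79657984e-04, -2.56226914e-03,  2.78720558e-04,
       -1.11237554e-03, -6.35500981e-04]), 'joint_torque': array([ 4.09451911e-05, -5.28651559e+01, -2.79348958e+01, -1.84311721e-04,
        5.10716258e-03, -4.28504208e-06]), 'position': array([ 0.22505205, -0.5555064 ,  0.23052429]), 'eef_rot': array([-3.08195915e+00, -6.00311458e-01,  1.74253721e-04]), 'ft_force': array([ 0.26985006, -0.6635363 , -0.36051385]), 'torque': array([ 0.02969496, -0.0526895 ,  0.01942076]), 'gripper_force': 0.0, 'width': 0.08534397585969773}
```

View pics/scene.png

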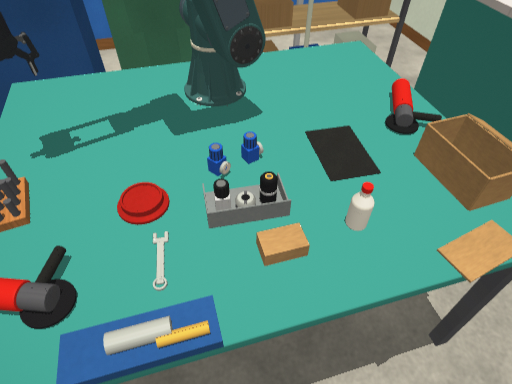

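View pics/top.png

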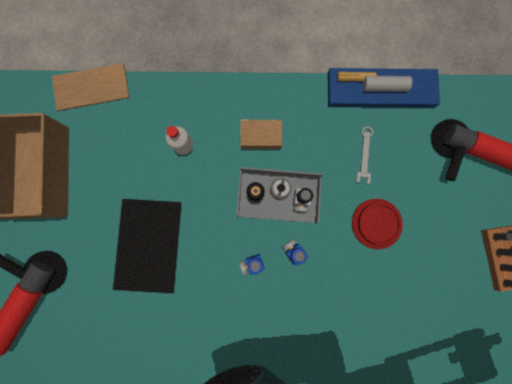

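Scene: the black filter with its brass top is at (268,176), the cutter at (245,199) and the silver, black-knobbed regulator at (221,188). Two blue look-alikes sit at (217,158) and (250,147), in front of the bay. In the top view the filter is at (256,190), cutter (281,187), regulator (304,197), blue look-alikes (253,265) and (296,254), mat (148,246), stand (378,223). I'll check this in one enlarged crop.

Run:
```python
from h import *
t=cv2.imread("pics/top.png")[160:280,230:330]; s=cv2.imread("pics/scene.png")[130:230,190:300]
t=cv2.resize(t,None,fx=4,fy=4,interpolation=cv2.INTER_CUBIC);s=cv2.resize(s,(396,360),interpolation=cv2.INTER_CUBIC)
o=np.zeros((480,796,3),np.uint8);o[:,:400]=t;o[:360,400:]=s
cv2.imwrite("pics/crop1.png",o)
print(tri(("top",(256,190)),("scene",(268,176))))
for n,uv,z in [("cutter",(281,187),.049),("reg",(304,197),.093),("mat",(148,246),.004),("stand",(378,223),.034),("bottle",(173,132),.14),("carton",(261,134),.045),("blue1",(255,265),.09),("blue2",(298,254),.09)]: print(n,onz("top",uv,z))
for uv in [(123,200),(181,202),(174,292),(115,289)]: print("mat",onz("top",uv,.004))
```

```text
(array([0.60347569, 0.01941176, 0.09838522]), [np.float64(0.00023667591865406267), np.float64(0.00023667591865407687)])
cutter [ 0.61687863 -0.04562949  0.049     ]
reg [ 0.58730492 -0.09835871  0.093     ]
mat [0.4638309  0.30268314 0.004     ]
stand [ 0.52563071 -0.29879265  0.034     ]
bottle [0.73506543 0.21511593 0.14      ]
carton [0.75745196 0.00609299 0.045     ]
blue1 [0.42341759 0.02085614 0.09      ]
blue2 [ 0.44961095 -0.08268195  0.09      ]
mat [0.58520316 0.37382425 0.004     ]
mat [0.58047719 0.21910708 0.004     ]
mat [0.34566437 0.23082638 0.004     ]
mat [0.35320798 0.38388093 0.004     ]
```

View pics/crop1.png

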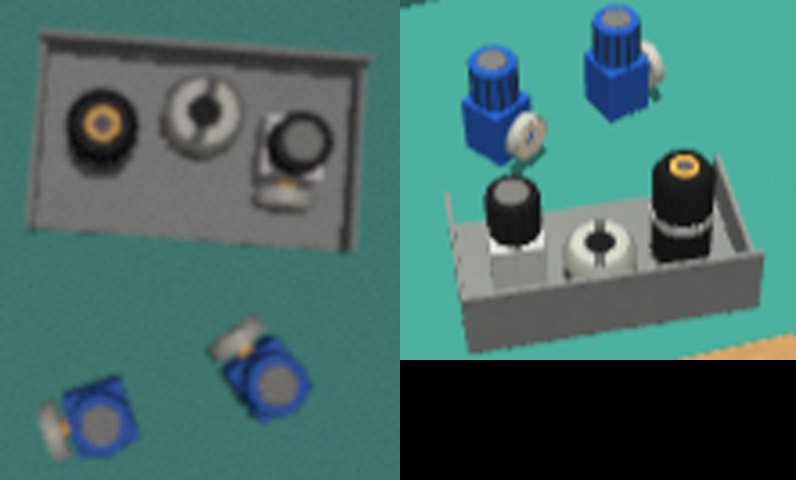

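The crop confirms it: the silver regulator with the black knob at top (305,195) is the one meant, since it stands in the bay with its gauge to the front. The two blue ones outside are look-alikes. Next I move the wrist camera over the bay.

```bash
python3 - <<'E'
from h import *
print(R.from_rotvec(r.sense()["eef_rot"]).as_matrix().round(3))
P=lambda u,v,z: onz("top",(230+u/4-.375,160+v/4-.375),z)
fl,fr=P(28,230,.003),P(352,250,.003);bl,br=P(42,32,.06),P(370,58,.06);print(fl,fr,bl,br)
for a,b in((fl,fr),(bl,br)): print(np.degrees(np.arctan2(*(a-b)[[1,0]]))-90, np.linalg.norm(a-b))
E
python3 -m creep '{"moves":[[30,45,10,0,0,-3],[55,83,20,0,0,-6],[75,120,30,0,0,-9],[97,155,40,0,0,-12],[120,190,50,0,0,-15],[145,225,60,0,0,-18],[170,260,70,0,0,-21],[190,290,75,0,0,-24],[210,320,80,0,0,-26],[230,350,85,0,0,-26],[245,375,90,0,0,-26],[260,400,90,0,0,-26]]}'
python3 -m creep '{"moves":[[15,25,0,0,0,0],[35,55,0,0,0,0],[55,85,0,0,0,0],[65,100,0,0,0,0],[70,106,0,0,0,0],[70,106,0,0,0,0],[70,106,0,0,0,0]]}'
python3 -c "
from h import *
shot('wrist','w1');s=r.sense();print(s['position'],s['eef_rot'],s['time'])
d=np.load('pics/w1.npz');print(d['e'],d['a'].round(3))"
```

```text
[[ 0.927  0.375 -0.   ]
 [ 0.375 -0.927  0.002]
 [ 0.    -0.002 -1.   ]]
[0.54062309 0.06988964 0.003     ] [ 0.52800811 -0.14711753  0.003     ] [0.66495729 0.05963353 0.06      ] [ 0.64926696 -0.15030053  0.06      ]
-3.3269527958792935 0.21737352135311855
-4.274301247625701 0.21051958831021883
time: 1.1
position: [0.4869, -0.1534, 0.3224]
eef_rot: [-3.139, 0.106, -0.003]
ft_force: [-0.3, 0.1, -0.5]
width: 0.0857
gripper_force: 0.0
time: 1.68
position: [0.5546, -0.0506, 0.3208]
eef_rot: [3.139, -0.108, -0.002]
ft_force: [-0.1, 0.3, -0.5]
width: 0.0855
gripper_force: 0.0
[ 0.5544537  -0.05107902  0.32097482] [ 3.13914398e+00 -1.09127165e-01 -1.70459073e-03] 1.7333
[ 0.63576596 -0.05555985  0.46363289] [[-0.068 -0.947 -0.314]
 [-0.998  0.065  0.021]
 [ 0.     0.315 -0.949]]
```

View pics/w1.png

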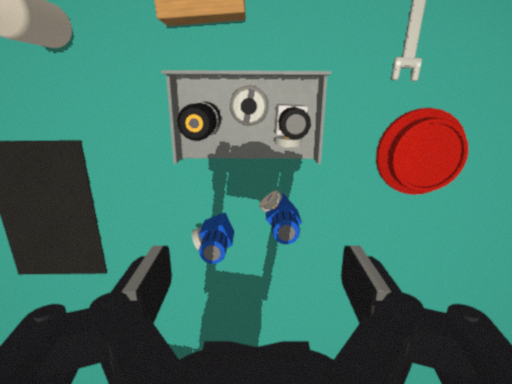

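Wrist view 1: filter brass spot (194,123), cutter bore (249,105), regulator knob top (296,124), bay back wall y≈73, stand (426,153), mat at lower left. I take a second, shifted wrist view and extract the centres numerically.

```bash
python3 -m creep '{"moves":[[-15,15,-10,0,0,0],[-30,30,-20,0,0,0],[-45,45,-30,0,0,0],[-60,60,-40,0,0,0],[-60,60,-40,0,0,0],[-60,60,-40,0,0,0],[-60,60,-40,0,0,0]]}'
cat > seg.py <<'E'
from h import *
def comps(img,mask,amin):
    n,l,s,c=cv2.connectedComponentsWithStats(mask.astype(np.uint8))
    return [(c[i].round(1).tolist(),s[i].tolist()) for i in range(1,n) if s[i][4]>=amin]
def report(f):
    im=cv2.imread(f"pics/{f}.png"); h=cv2.cvtColor(im,cv2.COLOR_BGR2HSV); H,S,V=h[...,0],h[...,1],h[...,2]
    print(f,"brass",comps(im,(H>12)&(H<30)&(S>150)&(V>120),8))
    print("red",comps(im,((H<6)|(H>174))&(S>150)&(V>60),300))
    print("dark",comps(im,(V<45),40))
    print("grey",comps(im,(S<60)&(V>60),60))
if __name__=="__main__":
    shot("wrist","w2")
    for f in("w1","w2","top"): report(f)
E
python3 seg.py
python3 - <<'E'
import cv2,numpy as np
a=cv2.imread('pics/w1.png')[60:180,150:340];b=cv2.imread('pics/w2.png')
cv2.imwrite('pics/w2v.png',b)
E
```

```text
time: 2.32
position: [0.4956, 0.0086, 0.2819]
eef_rot: [3.139, -0.11, 0.002]
ft_force: [0.5, -0.4, -0.7]
width: 0.0852
gripper_force: 0.0
w1 brass [([193.7, 122.8], [185, 114, 18, 19, 188])]
red [([421.8, 151.0], [377, 108, 91, 86, 6083])]
dark [([198.2, 120.5], [177, 104, 39, 36, 636]), ([291.3, 123.8], [279, 108, 31, 31, 173]), ([46.2, 206.6], [0, 142, 106, 131, 8458]), ([255.6, 342.4], [0, 247, 512, 137, 32585])]
grey [([34.5, 22.5], [0, 0, 72, 48, 2867]), ([410.8, 42.8], [391, 0, 35, 81, 1249]), ([248.4, 112.1], [162, 70, 169, 94, 11473]), ([295.4, 123.7], [285, 113, 22, 22, 366]), ([270.3, 200.5], [260, 190, 22, 22, 293]), ([286.2, 232.5], [279, 226, 16, 14, 184]), ([196.4, 238.3], [192, 228, 10, 22, 147]), ([140.4, 273.1], [122, 246, 41, 55, 675]), ([211.7, 252.5], [204, 246, 16, 14, 179]), ([371.7, 273.2], [350, 246, 41, 55, 681])]
w2 brass [([236.1, 64.6], [226, 53, 21, 24, 268]), ([337.0, 89.6], [333, 88, 9, 4, 34])]
red [([476.0, 112.2], [433, 60, 79, 102, 6649])]
dark [([237.6, 67.1], [216, 43, 42, 45, 504]), ([348.7, 69.5], [331, 48, 43, 38, 525]), ([53.8, 174.0], [0, 100
[... 875 characters left out ...]
, [497, 249, 15, 6, 72]), ([40.3, 268.7], [0, 251, 67, 43, 1283]), ([506.0, 267.3], [501, 265, 11, 6, 51]), ([245.4, 375.8], [205, 365, 80, 19, 1012])]
grey [([257.3, 35.2], [0, 0, 512, 75, 36475]), ([387.4, 83.3], [363, 76, 49, 16, 733]), ([250.7, 124.7], [240, 119, 37, 27, 62]), ([180.4, 141.8], [166, 126, 27, 29, 471]), ([364.8, 156.1], [356, 126, 17, 58, 468]), ([465.3, 135.2], [454, 126, 23, 21, 286]), ([278.8, 196.2], [236, 167, 87, 56, 3320]), ([305.4, 194.6], [301, 190, 10, 10, 85]), ([289.1, 244.4], [282, 239, 14, 12, 84]), ([299.0, 256.0], [295, 252, 9, 9, 69]), ([243.1, 267.4], [240, 260, 8, 15, 74]), ([254.8, 265.9], [251, 262, 9, 9, 66]), ([30.7, 278.0], [19, 265, 25, 27, 334])]
```

View pics/w2.png

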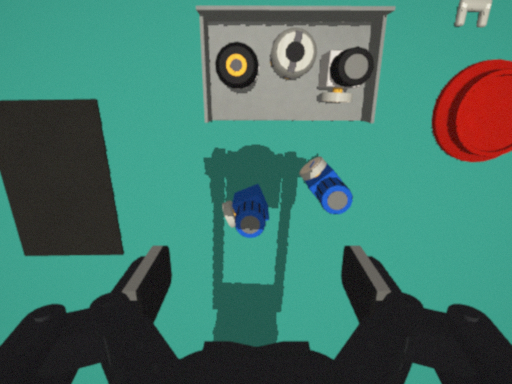

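Wrist view 2: filter spot (236,65), cutter bore (295,51), knob top (356,66), bay front edge y≈122, mat right edge x≈100–122.

Run:
```python
from h import *
im=cv2.imread('pics/w1.png');
def dark(f,x,y,w):
    g=cv2.cvtColor(cv2.imread(f'pics/{f}.png'),cv2.COLOR_BGR2GRAY)[y-w:y+w+1,x-w:x+w+1]
    n,l,s,c=cv2.connectedComponentsWithStats((g<70).astype(np.uint8)); i=l[w,w]; return tuple(c[i]+[x-w,y-w]),s[i][4]
# cutter: bore centre and bright disc centre
B={f:dark(f,x,y,12)for f,x,y in(("w1",249,106),("w2",295,51),("top",280,187))};print(B)
C=dict(f=[("w1",(193.7,122.8)),("w2",(236.1,64.6)),("top",(255.1,190.4))],
 reg=[("w1",(295.4,123.7)),("w2",(355.9,65.9)),("top",(305.4,194.6))],
 cut=[(k,B[k][0]) for k in B],
 bl=[("w1",(164,71)),("w2",(197,8)),("top",(240.2,167.7))], br=[("w1",(330,71)),("w2",(394,8)),("top",(322,174))],
 fl=[("w1",(175,161)),("w2",(205,122)),("top",(236.7,217.2))], fr=[("w1",(320,161)),("w2",(373,122)),("top",(317.7,222.2))])
P={}
for k,o in C.items():
    P[k],e=tri(*o);print(k,P[k].round(4),tri(*o[:2])[0].round(4),np.round(e,4))
d=P['bl']-P['br'];print("yaw back",np.degrees(np.arctan2(-d[0],d[1])),np.linalg.norm(d)); d=P['fl']-P['fr'];print("front",np.degrees(np.arctan2(-d[0],d[1])),np.linalg.norm(d))
# bay from knob/filter: expected separation
d=P['f']-P['reg'];print("f-reg",np.degrees(np.arctan2(-d[0],d[1])),np.linalg.norm(d[:2]))
th=np.radians(-4);Rz=np.array([[np.cos(th),-np.sin(th)],[np.sin(th),np.cos(th)]])
fc=(P['fl']+P['fr'])[:2]/2;bc=(P['bl']+P['br'])[:2]/2;print("origin",fc+Rz@[.05,0],bc-Rz@[.075,0])
# stand rim by ellipse fits
for f in("w1","top"):
    im=cv2.imread(f'pics/{f}.png');h=cv2.cvtColor(im,cv2.COLOR_BGR2HSV)
    print(f,onz(f,(376.7,223.4) if f=="top" else (421.8,151.0),.017))
S=np.array([.523,-.297]);
```

```text
{'w1': ((np.float64(248.4418604651163), np.float64(105.77325581395348)), np.int32(172)), 'w2': ((np.float64(294.86538461538464), np.float64(51.396153846153844)), np.int32(260)), 'top': ((np.float64(280.77272727272725), np.float64(187.45454545454547)), np.int32(44))}
f [0.603  0.0217 0.0965] [0.6032 0.0219 0.0964] [0.0004 0.0002 0.0006]
reg [ 0.5935 -0.1016  0.0922] [ 0.5936 -0.101   0.0937] [0.0003 0.0002 0.0004]
cut [ 0.6162 -0.0446  0.0483] [ 0.6164 -0.0443  0.0492] [0.0004 0.0003 0.0006]
bl [0.6662 0.0604 0.0549] [0.6674 0.062  0.0492] [0.0006 0.0011 0.0009]
br [ 0.6512 -0.1513  0.0566] [ 0.6518 -0.152   0.0555] [0.0011 0.0006 0.0012]
fl [0.5418 0.0711 0.0268] [0.542  0.0737 0.021 ] [0.0018 0.0016 0.0033]
fr [ 0.5281 -0.1438  0.0306] [ 0.5286 -0.1444  0.0312] [0.0013 0.0016 0.0017]
yaw back -4.076046053002514 0.2121610779398452
front -3.643303095340288 0.2154084479330308
f-reg -4.444411840550842 0.12366383945479438
origin [ 0.5848078  -0.03983215] [ 0.58388922 -0.04022218]
w1 [ 0.53113958 -0.30058842  0.017     ]
top [ 0.52487435 -0.30125928  0.017     ]
```

Measured heights agree with the description: filter top 96 mm (expected 95), knob top 92 mm (93), cutter top 48 mm (49). Bay yaw is about -4°, which matches the tool yaw. Next I go above the filter.

```bash
python3 -m creep '{"moves":[[20,2,-20,0,0,0],[45,5,-45,0,0,0],[70,8,-70,0,0,0],[95,10,-95,0,0,0],[108,12,-115,0,0,0],[108,12,-130,0,0,0],[108,12,-130,0,0,0],[108,12,-130,0,0,0],[108,12,-130,0,0,0]]}' 0.2 30
python3 -c "
from h import *
s=r.sense();print(s['position'],s['eef_rot'],s['width'])
M=R.from_rotvec(s['eef_rot']).as_matrix();print(M.round(4))
shot('wrist','w3');from seg import report;report('w3')
s=r.sense();print(s['position'])
print(proj('w3',[.603,.0218,.095]),proj('w3',s['position']))"
```

```text
time: 3.12
position: [0.6039, 0.0212, 0.1523]
eef_rot: [3.14, -0.109, 0.002]
ft_force: [0.8, 0.0, 0.2]
width: 0.0688
gripper_force: 0.0
[0.60394567 0.02122102 0.15229592] [ 3.13960398e+00 -1.09420477e-01  2.12861401e-03] 0.06883069930907605
[[ 9.976e-01 -6.960e-02  1.400e-03]
 [-6.960e-02 -9.976e-01 -1.000e-04]
 [ 1.400e-03  0.000e+00 -1.000e+00]]
w3 brass [([302.4, 141.4], [301, 140, 4, 4, 9]), ([255.5, 209.3], [242, 197, 28, 26, 357])]
red [([506.3, 234.9], [499, 203, 13, 63, 563])]
dark [([255.6, 161.8], [235, 156, 43, 16, 235]), ([332.5, 170.3], [321, 159, 23, 23, 366]), ([255.6, 197.8], [226, 167, 60, 66, 2373]), ([409.2, 198.8], [380, 174, 69, 59, 1938]), ([16.6, 240.4], [0, 209, 44, 68, 1169]), ([52.6, 216.6], [43, 209, 19, 21, 107]), ([241.3, 337.6], [0, 209, 512, 175, 35102]), ([55.0, 270.2], [43, 264, 24, 16, 95]), ([16.7, 279.1], [12, 270, 13, 19, 55]), ([40.7, 290.9], [31, 281, 19, 21, 98])]
grey [([23.5, 43.2], [0, 1, 55, 77, 3309]), ([327.3, 164.8], [199, 113, 277, 137, 22312]), ([424.9, 210.3], [408, 195, 35, 32, 858]), ([255.6, 210.1], [249, 204, 15, 14, 124]), ([165.9, 264.7], [151, 240, 32, 51, 592]), ([346.1, 264.8], [329, 240, 33, 51, 592]), ([237.9, 335.2], [231, 326, 14, 19, 207]), ([387.8, 362.7], [377, 353, 23, 20, 368])]
[0.60406733 0.02133519 0.15273942]
[255.93500233 209.81408249] [256.63531539 248.53482615]
```

The spot prediction matches the image within 0.5 px. Now I descend and grip.

```bash
python3 -m creep '{"moves":[[0,0,-15,0,0,0],[0,0,-35,0,0,0],[0,0,-55,0,0,0],[0,0,-75,0,0,0],[0,0,-90,0,0,0],[0,0,-99,0,0,0],[0,0,-99,0,0,0],[0,0,-99,0,0,0],[0,0,-99,0,0,0]]}'
python3 -m creep '{"moves":[[0,0,0,0,0,0],[0,0,0,0,0,0],[0,0,0,0,0,0],[0,0,0,0,0,0],[0,0,0,0,0,0],[0,0,0,0,0,0],[0,0,0,0,0,0],[0,0,0,0,0,0]]}' 1 50
python3 -c "
from h import *
s=r.sense();print(s['position'],s['eef_rot'],s['width'])"
```

```text
time: 3.92
position: [0.6044, 0.0218, 0.0537]
eef_rot: [3.14, -0.108, 0.004]
ft_force: [-0.6, -0.6, -0.4]
width: 0.0683
gripper_force: 0.0
time: 4.58
position: [0.6042, 0.0217, 0.0537]
eef_rot: [3.14, -0.108, 0.004]
ft_force: [-0.4, -0.7, 6.0]
width: 0.045
gripper_force: 50.5
[0.60418899 0.02173214 0.053714  ] [ 3.13954545 -0.1081091   0.00357271] 0.04496090013225402
```

```bash
python3 -m creep '{"moves":[[0,0,5,0,0,0],[0,0,15,0,0,0],[0,0,30,0,0,0],[0,0,50,0,0,0],[0,0,68,0,0,0],[0,8,80,0,0,0],[-5,22,85,0,0,0],[-12,42,85,0,0,0],[-20,66,85,0,0,0],[-28,92,85,0,0,0],[-36,118,85,0,0,0],[-44,144,85,0,0,0]]}'
python3 -m creep '{"moves":[[-8,26,0,0,0,0],[-16,52,0,0,0,0],[-24,78,0,0,0,0],[-32,102,0,0,0,0],[-37,120,-5,0,0,0],[-40,130,-15,0,0,0],[-40,134,-28,0,0,0],[-40,134,-42,0,0,0],[-40,134,-56,0,0,0],[-40,134,-66,0,0,0],[-40,134,-70,0,0,0],[-40,134,-70,0,0,0]]}'
python3 -c "
from h import *
s=r.sense();print(s['position'],s['eef_rot'],s['width'],s['ft_force'])"
```

```text
time: 5.58
position: [0.5573, 0.1676, 0.137]
eef_rot: [-3.14, 0.108, 0.003]
ft_force: [0.1, 0.5, -4.3]
width: 0.045
gripper_force: 51.7
time: 6.58
position: [0.5181, 0.2988, 0.0655]
eef_rot: [3.138, -0.109, -0.005]
ft_force: [-0.8, 0.1, -3.3]
width: 0.045
gripper_force: 51.7
[0.51814082 0.29875654 0.06546587] [ 3.1381544  -0.10946067 -0.00477851] 0.044959652447739036 [-0.84533433  0.05984774 -3.28860617]
```

```bash
python3 -m creep '{"moves":[[0,0,-3,0,0,0],[0,0,-6,0,0,0],[0,0,-9,0,0,0],[0,0,-11,0,0,0],[0,0,-12,0,0,0],[0,0,-13,0,0,0],[0,0,-13,0,0,0],[0,0,-13,0,0,0]]}'
python3 -m creep '{"moves":[[0,0,-0.5,0,0,0],[0,0,-1,0,0,0],[0,0,-1,0,0,0],[0,0,-1,0,0,0]]}'
```

```text
time: 7.25
position: [0.5193, 0.2999, 0.0548]
eef_rot: [-3.14, 0.108, -0.001]
ft_force: [-1.2, -1.4, 1.6]
width: 0.0447
gripper_force: 52.1
time: 7.58
position: [0.5194, 0.2999, 0.0547]
eef_rot: [-3.139, 0.108, -0.001]
ft_force: [-3.5, -2.5, 11.3]
width: 0.0449
gripper_force: 53.2
```

```bash
python3 -m creep '{"moves":[[0,0,0.5,0,0,0],[0,0,0.5,0,0,0],[0,0,0.5,0,0,0],[0,0,0.5,0,0,0],[0,0,0.5,0,0,0],[0,0,0.5,0,0,0]]}' 0.2
python3 -c "
from h import *
s=r.sense();print(s['position'],s['eef_rot'],s['width'],s['ft_force'])"
python3 -m creep '{"moves":[[0,0,8,0,0,0],[0,0,25,0,0,0],[0,0,50,0,0,0],[0,-5,80,0,0,0],[5,-25,110,0,0,0],[12,-55,130,0,0,0],[20,-90,130,0,0,0],[28,-125,130,0,0,0],[36,-160,130,0,0,0],[44,-195,130,0,0,0],[50,-230,130,0,0,0],[56,-265,130,0,0,0]]}'
python3 -m creep '{"moves":[[5,-35,0,0,0,0],[10,-70,0,0,0,0],[15,-105,0,0,0,0],[18,-130,-10,0,0,0],[18,-136,-25,0,0,0],[18,-136,-30,0,0,0],[18,-136,-30,0,0,0],[18,-136,-30,0,0,0],[18,-136,-30,0,0,0]]}'
cat > chk.py <<'E'
import sys
from h import *
from seg import report
s=r.sense();print(s['position'],s['eef_rot'],s['width'])
c=shot('wrist',sys.argv[1]);report(sys.argv[1])
E
python3 chk.py w4; python3 -c "
from h import *
print(proj('w4',[.5935,-.1013,.093]),proj('w4',r.sense()['position']))"
```

```text
time: 8.08
position: [0.5192, 0.2999, 0.0536]
eef_rot: [-3.14, 0.108, 0.0]
ft_force: [0.1, 0.7, -0.4]
width: 0.0683
gripper_force: 0.0
[0.51922531 0.2999491  0.05360864] [-3.13961626e+00  1.08344470e-01  9.35856803e-05] 0.06832757169614248 [ 0.12809087  0.7232405  -0.42561802]
time: 9.08
position: [0.5754, 0.0332, 0.1845]
eef_rot: [-3.14, 0.108, -0.001]
ft_force: [0.1, 0.1, 0.5]
width: 0.0682
gripper_force: 0.0
time: 9.83
position: [0.5934, -0.1, 0.1545]
eef_rot: [-3.14, 0.106, -0.001]
ft_force: [1.4, 1.1, 0.1]
width: 0.0684
gripper_force: 0.0
[ 0.59341072 -0.10000292  0.15450196] [-3.13956419e+00  1.06334200e-01 -9.38716978e-04] 0.06837778278619769
w4 brass []
red [([453.3, 221.9], [387, 161, 125, 121, 12345])]
dark [([190.2, 167.5], [179, 156, 24, 24, 397]), ([257.8, 196.3], [233, 171, 51, 58, 1468]), ([253.6, 339.5], [0, 241, 512, 143, 33000])]
grey [([442.6, 64.8], [411, 0, 57, 123, 2990]), ([182.0, 166.6], [42, 111, 276, 135, 25833]), ([258.0, 206.5], [242, 192, 33, 30, 755]), ([165.9, 264.6], [151, 240, 32, 51, 588]), ([346.1, 264.8], [329, 240, 33, 51, 593]), ([233.5, 292.8], [218, 275, 32, 36, 750]), ([127.1, 353.0], [122, 348, 10, 12, 81]), ([132.8, 380.0], [127, 376, 12, 8, 78])]
[258.39211525 206.16528462] [256.94752722 248.17332679]
```

View pics/w4.png

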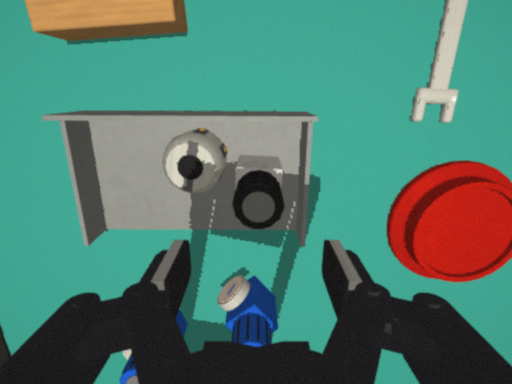

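Wrist view 4: the silver regulator's knob top is at (258,206), centred between the fingers. The cutter stands undisturbed at (195,162) with its bore at (190,167). The blue look-alike at (251,310) is clear of the fingers. I descend.

```bash
python3 -m creep '{"moves":[[0,-1,-15,0,0,0],[0,-1,-35,0,0,0],[0,-1,-55,0,0,0],[0,-1,-75,0,0,0],[0,-1,-90,0,0,0],[0,-1,-97,0,0,0],[0,-1,-97,0,0,0],[0,-1,-97,0,0,0],[0,-1,-97,0,0,0]]}'
python3 -m creep '{"moves":[[0,0,0,0,0,0],[0,0,0,0,0,0],[0,0,0,0,0,0],[0,0,0,0,0,0],[0,0,0,0,0,0],[0,0,0,0,0,0],[0,0,0,0,0,0],[0,0,0,0,0,0]]}' 1 50
python3 -c "
from h import *
s=r.sense();print(s['position'],s['eef_rot'],s['width'])"
```

```text
time: 10.63
position: [0.5943, -0.1021, 0.058]
eef_rot: [3.139, -0.107, 0.003]
ft_force: [-0.4, -0.2, 0.8]
width: 0.0685
gripper_force: 0.0
time: 11.3
position: [0.5939, -0.1021, 0.0579]
eef_rot: [3.14, -0.108, 0.003]
ft_force: [0.1, 0.5, 6.0]
width: 0.0368
gripper_force: 49.5
[ 0.59388397 -0.10211962  0.05786899] [ 3.13967518e+00 -1.08490068e-01  2.58984472e-03] 0.036751490412428006
```

```bash
python3 -m creep '{"moves":[[0,0,5,0,0,0],[0,0,15,0,0,0],[0,0,32,0,0,0],[0,0,54,0,0,0],[0,0,78,0,0,0],[-3,5,98,0,0,0],[-8,20,110,0,0,0],[-15,42,112,0,0,0],[-23,68,112,0,0,0],[-32,96,112,0,0,0],[-41,124,112,0,0,0],[-50,152,112,0,0,0]]}'
python3 -m creep '{"moves":[[-9,28,0,0,0,0],[-20,56,0,0,0,0],[-32,84,0,0,0,0],[-46,112,0,0,0,0],[-62,138,0,0,0,0],[-78,162,0,0,0,0],[-94,186,0,0,0,0],[-108,210,0,0,0,0],[-118,232,0,0,0,0],[-123,245,-5,0,0,0],[-124,250,-15,0,0,0],[-124,250,-28,0,0,0]]}'
python3 -m creep '{"moves":[[0,0,-14,0,0,0],[0,0,-30,0,0,0],[0,0,-46,0,0,0],[0,0,-60,0,0,0],[0,0,-70,0,0,0],[0,0,-76,0,0,0],[0,0,-79,0,0,0],[0,0,-80,0,0,0],[0,0,-80,0,0,0],[0,0,-80,0,0,0]]}'
```

```text
time: 12.3
position: [0.5411, 0.0518, 0.1685]
eef_rot: [-3.139, 0.109, 0.003]
ft_force: [0.7, 0.9, -6.1]
width: 0.0368
gripper_force: 51.1
time: 13.3
position: [0.4183, 0.3015, 0.1409]
eef_rot: [-3.139, 0.105, -0.002]
ft_force: [0.2, -0.1, -5.7]
width: 0.0369
gripper_force: 51.2
time: 14.13
position: [0.4197, 0.3002, 0.0614]
eef_rot: [-3.139, 0.108, -0.002]
ft_force: [0.1, 0.6, -5.7]
width: 0.0369
gripper_force: 51.2
```

Target z is 58.9 mm, and 3 mm remain.

```bash
python3 -m creep '{"moves":[[0,0,-1,0,0,0],[0,0,-2,0,0,0],[0,0,-2.5,0,0,0],[0,0,-2.5,0,0,0],[0,0,-3,0,0,0],[0,0,-3,0,0,0]]}'
python3 -c "
from h import *
s=r.sense();print(s['position'],s['eef_rot'],s['width'],s['ft_force'])"
```

```text
time: 14.63
position: [0.4197, 0.3002, 0.0588]
eef_rot: [-3.139, 0.108, -0.002]
ft_force: [-3.0, -0.4, 7.6]
width: 0.0368
gripper_force: 52.7
[0.41970429 0.30022091 0.05882492] [-3.13896846e+00  1.08179775e-01 -1.83675603e-03] 0.036824629603216655 [-2.97316911 -0.37457291  7.60375775]
```

```bash
python3 -m creep '{"moves":[[0,0,0.5,0,0,0],[0,0,0.5,0,0,0],[0,0,0.5,0,0,0],[0,0,0.5,0,0,0],[0,0,0.5,0,0,0],[0,0,15,0,0,0],[0,0,35,0,0,0],[0,0,60,0,0,0],[0,0,85,0,0,0],[0,0,110,0,0,0],[5,-10,130,0,0,0],[12,-35,140,0,0,0]]}' 0.2
python3 -m creep '{"moves":[[16,-26,0,0,0,0],[32,-54,0,0,0,0],[48,-82,0,0,0,0],[64,-110,0,0,0,0],[80,-138,0,0,0,0],[96,-166,0,0,0,0],[112,-194,0,0,0,0],[128,-222,0,0,0,0],[144,-250,-15,0,0,0],[160,-278,-35,0,0,0],[175,-300,-55,0,0,0],[184,-310,-75,0,0,0]]}' 0.05
python3 -m creep '{"moves":[[0,0,0,0,0,0],[0,0,0,0,0,0],[0,0,0,0,0,0]]}'
python3 chk.py w5; python3 -c "
from h import *
shot('top','top2');print(proj('w5',[.6162,-.0446,.049]),proj('w5',r.sense()['position']))
t=cv2.imread('pics/top2.png')[100:340,60:460];w=cv2.imread('pics/w5.png')
o=np.zeros((384,792,3),np.uint8);o[:,:392]=w[:,60:452];o[:240,392:]=t;cv2.imwrite('pics/c5.png',o)"
```

```text
time: 15.63
position: [0.4327, 0.2671, 0.2006]
eef_rot: [-3.136, 0.104, -0.007]
ft_force: [0.9, 0.0, -0.2]
width: 0.0682
gripper_force: 0.0
time: 16.63
position: [0.6172, -0.0485, 0.122]
eef_rot: [3.138, -0.111, 0.004]
ft_force: [0.2, -1.0, -0.7]
width: 0.081
gripper_force: 0.0
time: 16.88
position: [0.6147, -0.0445, 0.1231]
eef_rot: [-3.139, 0.108, 0.001]
ft_force: [0.9, -0.6, -0.2]
width: 0.0811
gripper_force: 0.0
[ 0.61473553 -0.04448506  0.12309437] [-3.13918411e+00  1.08202822e-01  1.02989754e-03] 0.08112406916846109
w5 brass [([262.2, 154.1], [260, 153, 5, 3, 12])]
red [([487.4, 255.2], [454, 192, 58, 120, 5100])]
dark [([256.4, 198.6], [243, 186, 27, 27, 545]), ([248.9, 340.7], [0, 245, 512, 139, 33732])]
grey [([500.9, 125.7], [489, 104, 23, 41, 560]), ([252.5, 196.5], [99, 133, 308, 165, 33128]), ([289.4, 326.2], [271, 308, 37, 36, 960])]
[256.6937702  198.50086544] [256.21726352 248.34837762]
```

View pics/c5.png

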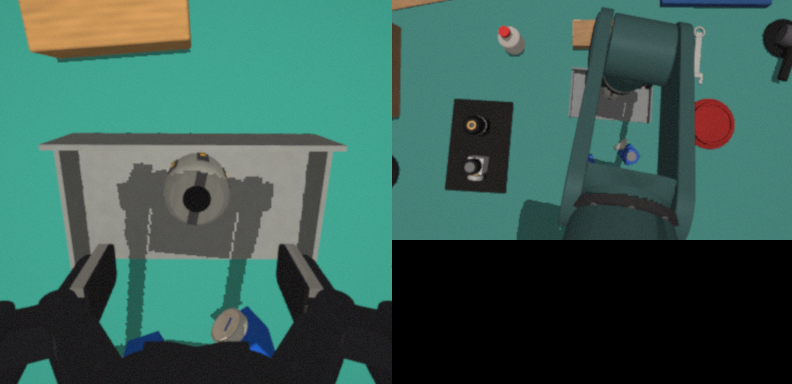

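Filter and regulator stand upright on the mat (crop (473,124) and (475,167)). The cutter is alone, with its bore at (196,199), centred between the fingers. I descend.

```bash
python3 -m creep '{"moves":[[1,0,-15,0,0,0],[1,0,-35,0,0,0],[1,0,-55,0,0,0],[1,0,-75,0,0,0],[1,0,-90,0,0,0],[1,0,-100,0,0,0],[1,0,-106,0,0,0],[1,0,-109,0,0,0],[1,0,-111,0,0,0],[1,0,-111,0,0,0],[1,0,-111,0,0,0]]}'
python3 -c "
from h import *
s=r.sense();print(s['position'],s['eef_rot'],s['width'])"
```

```text
time: 17.9
position: [0.6169, -0.0452, 0.0126]
eef_rot: [3.14, -0.108, 0.002]
ft_force: [0.6, 1.0, 0.4]
width: 0.0812
gripper_force: 0.0
[ 0.61686419 -0.04515552  0.01257556] [ 3.13961106e+00 -1.08130814e-01  2.21737455e-03] 0.08124866230896102
```

```bash
python3 -m creep '{"moves":[[0,0,0,0,0,0],[0,0,0,0,0,0],[0,0,0,0,0,0],[0,0,0,0,0,0],[0,0,0,0,0,0],[0,0,0,0,0,0],[0,0,0,0,0,0],[0,0,0,0,0,0]]}' 1 60
python3 -m creep '{"moves":[[0,0,3,0,0,0],[0,0,10,0,0,0],[0,0,22,0,0,0],[0,0,38,0,0,0],[0,0,56,0,0,0],[0,0,74,0,0,0],[0,0,88,0,0,0],[0,0,94,0,0,0],[0,0,95,0,0,0],[0,0,95,0,0,0],[0,0,95,0,0,0]]}'
python3 - <<'E'
from h import *
s=r.sense();print(s['position'],s['eef_rot'],s['width'])
# stand: match projected discs of a CAD model (foot r68 z0, body r55 z0..34) to red masks of earlier views
from scipy.optimize import minimize
shot('wrist','w6')
t=np.linspace(0,2*np.pi,90)
M={}
for f in('w1','w4','top'):
    h=cv2.cvtColor(cv2.imread(f'pics/{f}.png'),cv2.COLOR_BGR2HSV);m=(((h[...,0]<8)|(h[...,0]>172))&(h[...,1]>120)&(h[...,2]>40)).astype(np.uint8)
    n,l,st,c=cv2.connectedComponentsWithStats(m)
    i=1+min(range(n-1),key=lambda k:np.linalg.norm(c[k+1]-proj(f,[.526,-.3,.02]))); M[f]=(l==i).astype(np.uint8)
    print(f,st[i])
def pm(f,x,y):
    o=np.zeros((384,512),np.uint8)
    for rad,zs in((.068,[0,.004]),(.055,[.0,.034])):
        p=np.array([proj(f,[x+rad*np.cos(a),y+rad*np.sin(a),z]) for z in zs for a in t],np.float32)
        hull=cv2.convexHull(p)
        cv2.fillConvexPoly(o,np.round(hull*16).astype(np.int32),1,shift=4)
    return o
for fs in(('w1',),('w4',),('top',),('w1','w4','top')):
    best=min((sum(int((pm(f,x,y)!=M[f]).sum()) for f in fs),x,y) for x in np.arange(.514,.540,.002) for y in np.arange(-.310,-.288,.002)); print(fs,best,[M[f].sum() for f in fs])
E
```

```text
time: 18.57
position: [0.6167, -0.045, 0.0126]
eef_rot: [-3.139, 0.109, -0.002]
ft_force: [-1.5, 0.4, 5.4]
width: 0.0517
gripper_force: 63.7
time: 19.48
position: [0.6153, -0.0449, 0.1059]
eef_rot: [-3.139, 0.108, 0.003]
ft_force: [0.5, 0.1, -5.9]
width: 0.0522
gripper_force: 64.0
[ 0.61530631 -0.04493776  0.10594917] [-3.13935519e+00  1.08328844e-01  2.71427653e-03] 0.05219248758479492
w1 [ 377  108   91   86 6135]
w4 [  387   161   125   121 12408]
top [ 352  199   50   50 1973]
('w1',) (314, np.float64(0.526), np.float64(-0.306)) [np.uint64(6135)]
('w4',) (412, np.float64(0.526), np.float64(-0.306)) [np.uint64(12408)]
('top',) (139, np.float64(0.524), np.float64(-0.306)) [np.uint64(1973)]
('w1', 'w4', 'top') (869, np.float64(0.526), np.float64(-0.306)) [np.uint64(6135), np.uint64(12408), np.uint64(1973)]
```

Cutter lifted cleanly. The stand fit gives about (0.526,-0.306) from three views. I move beside the stand for a close look.

```bash
python3 -m creep '{"moves":[[-3,-5,5,0,0,0],[-10,-18,15,0,0,0],[-22,-38,28,0,0,0],[-35,-62,40,0,0,0],[-49,-88,50,0,0,0],[-63,-114,50,0,0,0],[-77,-140,50,0,0,0],[-91,-166,50,0,0,0],[-104,-190,50,0,0,0],[-116,-212,50,0,0,0],[-126,-230,50,0,0,0],[-134,-245,50,0,0,0]]}'
python3 -m creep '{"moves":[[-6,-10,0,0,0,0],[-10,-15,0,0,0,0],[-11,-16,0,0,0,0],[-11,-16,0,0,0,0],[-11,-16,0,0,0,0],[-11,-16,0,0,0,0]]}'
python3 chk.py w7 | head -4
python3 - <<'E'
from h import *
print(proj('w7',[.526,-.306,.034]))
im=cv2.imread('pics/w7.png')
t=np.linspace(0,2*np.pi,120)
for rad,z,c in((.068,0,(255,255,0)),(.055,.034,(0,255,0)),(.048,.034,(255,255,255)),(.048,.028,(255,0,0))):
    p=np.array([proj('w7',[.526+rad*np.cos(a),-.306+rad*np.sin(a),z]) for a in t]).round().astype(np.int32)
    cv2.polylines(im,[p],True,c,1)
cv2.imwrite('pics/w7o.png',cv2.resize(im,(800,600)))
E
```

```text
time: 20.53
position: [0.4801, -0.2924, 0.1573]
eef_rot: [3.139, -0.11, -0.001]
ft_force: [0.3, -0.5, -5.2]
width: 0.0522
gripper_force: 64.3
time: 21.03
position: [0.4715, -0.3052, 0.1568]
eef_rot: [-3.139, 0.107, 0.0]
ft_force: [1.3, 0.3, -5.3]
width: 0.0519
gripper_force: 64.3
[ 0.47154896 -0.30519833  0.15676082] [-3.13926785e+00  1.06672289e-01  1.84919921e-05] 0.051867571209845545
w7 brass [([266.1, 199.9], [262, 197, 9, 7, 52]), ([15.2, 200.4], [10, 198, 11, 7, 14]), ([216.5, 216.0], [214, 211, 6, 11, 26])]
red [([252.0, 114.4], [182, 43, 141, 144, 15984])]
dark [([253.6, 339.4], [0, 237, 512, 147, 31660]), ([256.0, 292.6], [231, 271, 51, 44, 1698])]
[253.33442674 122.57772832]
```

View pics/w7o.png

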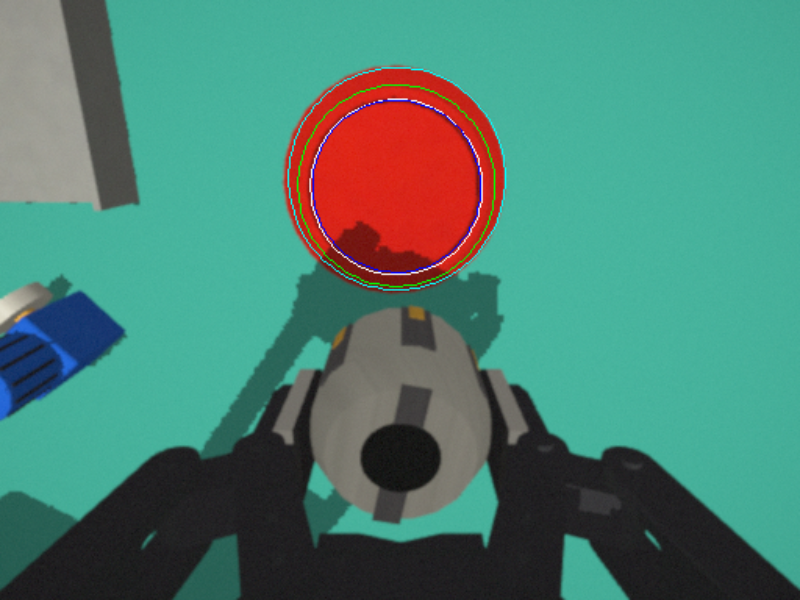

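Wrist view 7 with the model circles drawn: the dish at (396,186) fits within about 1 mm (stand slightly towards +y, so y≈-0.305). The cutter hangs straight in the fingers. I lower it into the dish.

```bash
python3 -m creep '{"moves":[[8,0,0,0,0,0],[22,0,0,0,0,0],[38,0,-5,0,0,0],[50,0,-15,0,0,0],[55,0,-30,0,0,0],[55,0,-46,0,0,0],[55,0,-62,0,0,0],[55,0,-78,0,0,0],[55,0,-92,0,0,0],[55,0,-102,0,0,0],[55,0,-108,0,0,0],[55,0,-110,0,0,0]]}'
python3 -m creep '{"moves":[[0,0,-1,0,0,0],[0,0,-3,0,0,0],[0,0,-4,0,0,0],[0,0,-5,0,0,0],[0,0,-6,0,0,0],[0,0,-6.5,0,0,0],[0,0,-6.5,0,0,0]]}'
```

```text
time: 22.08
position: [0.5259, -0.3055, 0.0453]
eef_rot: [-3.138, 0.108, 0.003]
ft_force: [-0.7, -0.4, -6.4]
width: 0.052
gripper_force: 64.3
time: 22.67
position: [0.5262, -0.3061, 0.0404]
eef_rot: [-3.14, 0.108, -0.0]
ft_force: [-0.4, 0.2, -5.8]
width: 0.0523
gripper_force: 64.3
```

```bash
python3 -m creep '{"moves":[[0,0.5,-0.5,0,0,0],[0,1,-1,0,0,0],[0,1,-1.5,0,0,0],[0,1,-2,0,0,0],[0,1,-2,0,0,0]]}'
python3 -m creep '{"moves":[[0,0,-0.3,0,0,0],[0,0,-0.5,0,0,0],[0,0,-0.5,0,0,0]]}'
```

```text
time: 23.08
position: [0.5262, -0.305, 0.0381]
eef_rot: [-3.139, 0.108, 0.0]
ft_force: [0.1, 0.5, -5.0]
width: 0.0517
gripper_force: 64.3
time: 23.33
position: [0.5262, -0.3051, 0.0377]
eef_rot: [-3.14, 0.108, -0.0]
ft_force: [-0.0, 0.8, -5.0]
width: 0.0519
gripper_force: 64.3
```

```bash
python3 -m creep '{"moves":[[0,0,-0.3,0,0,0],[0,0,-0.5,0,0,0],[0,0,-0.5,0,0,0]]}'
python3 -m creep '{"moves":[[0,0,-0.3,0,0,0],[0,0,-0.5,0,0,0],[0,0,-0.5,0,0,0]]}'
```

```text
time: 23.58
position: [0.5262, -0.3051, 0.0377]
eef_rot: [3.14, -0.108, 0.0]
ft_force: [0.4, 1.2, 0.3]
width: 0.0522
gripper_force: 65.0
time: 23.83
position: [0.5262, -0.3051, 0.0377]
eef_rot: [3.14, -0.108, 0.0]
ft_force: [-2.7, 0.9, 6.1]
width: 0.0517
gripper_force: 65.7
```

Seated gently. I release with a small opening and retreat up.

```bash
python3 -m creep '{"moves":[[0,0,0.5,0,0,0],[0,0,0.5,0,0,0],[0,0,0.5,0,0,0],[0,0,0.5,0,0,0],[0,0,0.5,0,0,0],[0,0,6,0,0,0],[0,0,16,0,0,0],[0,0,32,0,0,0],[0,0,56,0,0,0],[0,0,85,0,0,0],[-15,0,115,0,0,0],[-35,0,130,0,0,0]]}' 0.28
python3 -m creep '{"moves":[[-10,0,0,0,0,0],[-10,0,0,0,0,0],[-10,0,0,0,0,0],[-10,0,0,0,0,0]]}'
python3 chk.py w8 | head -3
python3 - <<'E'
from h import *
shot('scene','sc2')
im=cv2.imread('pics/w8.png')
t=np.linspace(0,2*np.pi,120)
for rad,z,c in((.068,0,(255,255,0)),(.048,.034,(255,255,255)),(.027,.064,(255,0,0)),(.021,.074,(0,255,0))):
    p=np.array([proj('w8',[.526+rad*np.cos(a),-.305+rad*np.sin(a),z]) for a in t]).round().astype(np.int32)
    cv2.polylines(im,[p],True,c,1)
s=cv2.imread('pics/sc2.png')[120:320,60:410]
o=np.zeros((576,800,3),np.uint8);o[:400,:400]=cv2.resize(im[30:230,156:356],(400,400));o[:228,400:]=cv2.resize(s,(400,228));cv2.imwrite('pics/c8.png',o)
E
```

```text
time: 24.83
position: [0.4939, -0.3067, 0.1714]
eef_rot: [3.136, -0.106, 0.01]
ft_force: [0.7, -1.2, 0.9]
width: 0.0611
gripper_force: 0.0
time: 25.17
position: [0.4813, -0.3048, 0.166]
eef_rot: [-3.139, 0.109, 0.001]
ft_force: [0.2, 0.2, 0.2]
width: 0.0615
gripper_force: 0.0
[ 0.48128119 -0.30481348  0.16600493] [-3.13877378e+00  1.08776823e-01  8.60864154e-04] 0.061452604510506055
w8 brass [([25.3, 207.4], [21, 204, 11, 8, 24])]
red [([253.3, 120.1], [186, 56, 135, 137, 11045])]
```

View pics/c8.png

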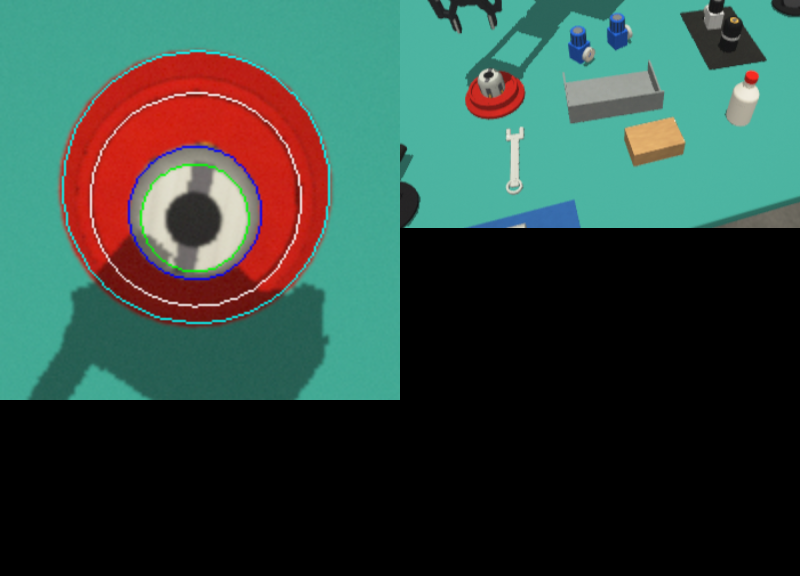

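Picture 8: the cutter (crop (195,217)) is upright in the dish and concentric with the model circles within about 1 mm. The scene view shows the other two on the mat. Now I fetch the filter.

```bash
python3 -m creep '{"moves":[[5,30,10,0,0,0],[10,65,15,0,0,0],[15,100,15,0,0,0],[20,135,15,0,0,0],[25,170,15,0,0,0],[30,205,15,0,0,0],[33,240,15,0,0,0],[36,275,15,0,0,0],[38,310,15,0,0,0],[38,345,15,0,0,0],[38,380,15,0,0,0],[38,415,15,0,0,0]]}' 0.2
python3 -m creep '{"moves":[[0,35,0,0,0,0],[0,70,0,0,0,0],[0,105,0,0,0,0],[0,140,-5,0,0,0],[0,165,-15,0,0,0],[0,180,-25,0,0,0],[0,187,-30,0,0,0],[0,190,-30,0,0,0],[0,190,-30,0,0,0],[0,190,-30,0,0,0],[0,190,-30,0,0,0]]}'
python3 chk.py w9 | grep -v grey; python3 -c "
from h import *
print(proj('w9',[.518,.300,.096]))"
```

```text
time: 26.27
position: [0.5191, 0.1121, 0.1809]
eef_rot: [-3.14, 0.108, 0.002]
ft_force: [1.6, -0.7, 0.7]
width: 0.0678
gripper_force: 0.0
time: 27.18
position: [0.5197, 0.2987, 0.1522]
eef_rot: [3.14, -0.111, 0.001]
ft_force: [0.5, 0.1, -0.6]
width: 0.0683
gripper_force: 0.0
[0.51965773 0.29865358 0.15220098] [ 3.13955428e+00 -1.10556220e-01  6.99519743e-04] 0.0682601459733477
w9 brass [([254.6, 210.5], [240, 197, 30, 28, 420])]
red []
dark [([253.8, 304.1], [0, 145, 512, 239, 35104]), ([8.9, 277.1], [0, 274, 20, 7, 64]), ([261.1, 293.6], [240, 277, 45, 40, 1002]), ([405.9, 335.9], [399, 326, 17, 23, 94])]
[254.95215029 211.34836473]
```

```bash
python3 -m creep '{"moves":[[0,1,-15,0,0,0],[0,1,-35,0,0,0],[0,1,-55,0,0,0],[0,1,-75,0,0,0],[0,1,-90,0,0,0],[0,1,-97,0,0,0],[0,1,-97,0,0,0],[0,1,-97,0,0,0],[0,1,-97,0,0,0]]}'
python3 -m creep '{"moves":[[0,0,0,0,0,0],[0,0,0,0,0,0],[0,0,0,0,0,0],[0,0,0,0,0,0],[0,0,0,0,0,0],[0,0,0,0,0,0],[0,0,0,0,0,0],[0,0,0,0,0,0]]}' 1 50
python3 -c "
from h import *
s=r.sense();print(s['position'],s['eef_rot'],s['width'])"
```

```text
time: 27.98
position: [0.5202, 0.301, 0.056]
eef_rot: [-3.139, 0.109, -0.003]
ft_force: [0.2, 0.0, -0.3]
width: 0.0683
gripper_force: 0.0
time: 28.65
position: [0.5201, 0.301, 0.0562]
eef_rot: [-3.139, 0.108, -0.003]
ft_force: [-0.9, -2.0, 4.6]
width: 0.0448
gripper_force: 50.5
[0.52005768 0.30102894 0.05618134] [-3.13915355  0.10792911 -0.00318909] 0.04475535321808953
```

```bash
python3 -m creep '{"moves":[[0,0,5,0,0,0],[0,0,15,0,0,0],[0,0,30,0,0,0],[0,0,50,0,0,0],[0,0,68,0,0,0],[1,-8,80,0,0,0],[5,-22,85,0,0,0],[12,-42,85,0,0,0],[20,-66,85,0,0,0],[28,-92,85,0,0,0],[36,-118,85,0,0,0],[44,-144,85,0,0,0]]}'
python3 -m creep '{"moves":[[8,-26,0,0,0,0],[16,-52,0,0,0,0],[24,-78,0,0,0,0],[32,-102,0,0,0,0],[37,-120,0,0,0,0],[41,-130,-10,0,0,0],[41,-134,-23,0,0,0],[41,-135,-38,0,0,0],[41,-135,-52,0,0,0],[41,-135,-64,0,0,0],[41,-135,-70,0,0,0],[41,-135,-70,0,0,0]]}'
python3 -m creep '{"moves":[[0,0,-2,0,0,0],[0,0,-5,0,0,0],[0,0,-8,0,0,0],[0,0,-10,0,0,0],[0,0,-11,0,0,0],[0,0,-11,0,0,0],[0,0,-11,0,0,0],[0,0,-11,0,0,0]]}'
python3 -c "
from h import *
s=r.sense();print(s['position'],s['eef_rot'],s['width'])"
```

```text
time: 29.65
position: [0.5627, 0.1543, 0.1392]
eef_rot: [3.139, -0.108, -0.002]
ft_force: [0.7, -0.4, -4.7]
width: 0.0446
gripper_force: 51.7
time: 30.65
position: [0.6023, 0.022, 0.0676]
eef_rot: [-3.139, 0.108, 0.006]
ft_force: [0.8, 0.8, -4.7]
width: 0.045
gripper_force: 51.7
time: 31.32
position: [0.6044, 0.0219, 0.059]
eef_rot: [-3.14, 0.108, -0.001]
ft_force: [-0.3, -0.2, -3.8]
width: 0.0449
gripper_force: 51.7
[0.60436612 0.02190154 0.05897048] [-3.13963896e+00  1.08284840e-01 -6.24840863e-04] 0.044925476293370986
```

```bash
python3 -m creep '{"moves":[[0.5,0,-1,0,0,0],[0.5,0,-2,0,0,0],[0.5,0,-2.5,0,0,0],[0.5,0,-3,0,0,0],[0.5,0,-3.5,0,0,0],[0.5,0,-3.5,0,0,0]]}'
python3 -m creep '{"moves":[[0,0,-0.3,0,0,0],[0,0,-0.5,0,0,0],[0,0,-0.5,0,0,0],[0,0,-0.5,0,0,0]]}'
```

```text
time: 31.82
position: [0.6047, 0.0219, 0.0553]
eef_rot: [-3.14, 0.108, -0.0]
ft_force: [0.0, -0.2, -3.5]
width: 0.0446
gripper_force: 51.8
time: 32.15
position: [0.6049, 0.0219, 0.0552]
eef_rot: [-3.14, 0.108, -0.001]
ft_force: [-2.1, 0.4, 3.4]
width: 0.0448
gripper_force: 52.3
```

```bash
python3 -m creep '{"moves":[[0,0,0,0,0,0],[0,0,0,0,0,0],[0,0,0,0,0,0],[0,0,0,0,0,0],[0,0,0,0,0,0],[0,0,10,0,0,0],[0,0,28,0,0,0],[0,0,55,0,0,0],[0,0,85,0,0,0],[-5,8,110,0,0,0],[-20,30,120,0,0,0],[-38,58,120,0,0,0]]}' 0.2
python3 -m creep '{"moves":[[-18,28,0,0,0,0],[-36,56,0,0,0,0],[-54,84,0,0,0,0],[-72,112,0,0,0,0],[-90,140,0,0,0,0],[-108,168,0,0,0,0],[-126,194,-5,0,0,0],[-140,212,-15,0,0,0],[-146,219,-22,0,0,0],[-147,220,-22,0,0,0],[-147,220,-22,0,0,0],[-147,220,-22,0,0,0]]}'
python3 chk.py w10 | grep -v brass; python3 -c "
from h import *
print(proj('w10',[.4195,.301,.094]))"
```

```text
time: 33.15
position: [0.5701, 0.0792, 0.1791]
eef_rot: [-3.139, 0.112, -0.013]
ft_force: [0.6, 0.0, -0.2]
width: 0.0686
gripper_force: 0.0
time: 34.15
position: [0.4207, 0.2993, 0.1533]
eef_rot: [-3.14, 0.109, -0.002]
ft_force: [0.2, -0.4, -0.4]
width: 0.068
gripper_force: 0.0
[0.42072728 0.29934138 0.15327796] [-3.13967893e+00  1.08787160e-01 -1.61845396e-03] 0.0680086563854316
red [([4.9, 281.4], [0, 255, 15, 65, 424])]
dark [([256.0, 201.1], [183, 142, 139, 98, 7396]), ([37.4, 198.0], [0, 165, 57, 83, 441]), ([23.2, 234.5], [12, 205, 29, 57, 683]), ([257.8, 341.4], [0, 240, 512, 144, 28696]), ([354.8, 259.7], [349, 252, 13, 15, 61])]
grey [([509.4, 13.7], [506, 0, 6, 23, 81]), ([240.0, 118.7], [150, 15, 184, 276, 14334]), ([507.3, 169.8], [502, 156, 10, 31, 229]), ([254.2, 209.9], [238, 195, 33, 31, 821]), ([7.1, 228.9], [0, 199, 20, 69, 909]), ([298.8, 232.8], [277, 222, 41, 17, 239]), ([346.2, 265.1], [329, 240, 34, 51, 641]), ([117.5, 324.3], [107, 317, 22, 15, 228])]
[254.50048723 209.233927  ]
```

```bash
python3 -m creep '{"moves":[[-1,1,-15,0,0,0],[-1,1,-35,0,0,0],[-1,1,-55,0,0,0],[-1,1,-75,0,0,0],[-1,1,-90,0,0,0],[-1,1,-95,0,0,0],[-1,1,-95,0,0,0],[-1,1,-95,0,0,0],[-1,1,-95,0,0,0]]}'
python3 -c "
from h import *
s=r.sense();print(s['position'],s['eef_rot'],s['width'])"
python3 -m creep '{"moves":[[0,0,0,0,0,0],[0,0,0,0,0,0],[0,0,0,0,0,0],[0,0,0,0,0,0],[0,0,0,0,0,0],[0,0,0,0,0,0],[0,0,0,0,0,0],[0,0,0,0,0,0]]}' 1 50
python3 -c "
from h import *
s=r.sense();print(s['position'],s['eef_rot'],s['width'])"
```

```text
time: 34.95
position: [0.4199, 0.301, 0.0588]
eef_rot: [-3.139, 0.109, -0.003]
ft_force: [0.1, 0.8, 0.2]
width: 0.0687
gripper_force: 0.0
[0.41988288 0.30104117 0.05878802] [-3.13865285e+00  1.09353144e-01 -2.66881781e-03] 0.06873516070149444
time: 35.62
position: [0.4192, 0.3011, 0.0587]
eef_rot: [-3.139, 0.108, -0.002]
ft_force: [0.2, -2.1, 5.2]
width: 0.0369
gripper_force: 49.4
[0.41920917 0.30106696 0.05869951] [-3.13920425e+00  1.07778459e-01 -2.15694499e-03] 0.03687522053007537
```

```bash
python3 -m creep '{"moves":[[0,0,5,0,0,0],[0,0,15,0,0,0],[0,0,32,0,0,0],[0,0,54,0,0,0],[0,0,78,0,0,0],[0,0,100,0,0,0],[3,-12,112,0,0,0],[10,-34,112,0,0,0],[22,-60,112,0,0,0],[34,-88,112,0,0,0],[46,-116,112,0,0,0],[58,-144,112,0,0,0]]}'
python3 -m creep '{"moves":[[12,-28,0,0,0,0],[24,-56,0,0,0,0],[36,-84,0,0,0,0],[48,-112,0,0,0,0],[60,-140,0,0,0,0],[72,-168,0,0,0,0],[84,-194,0,0,0,0],[96,-218,0,0,0,0],[107,-240,0,0,0,0],[114,-254,0,0,0,0],[116,-258,-8,0,0,0],[116,-258,-20,0,0,0]]}'
python3 -m creep '{"moves":[[0,0,-14,0,0,0],[0,0,-30,0,0,0],[0,0,-46,0,0,0],[0,0,-60,0,0,0],[0,0,-72,0,0,0],[0,0,-80,0,0,0],[0,0,-85,0,0,0],[0,0,-88,0,0,0],[0,0,-88,0,0,0],[0,0,-88,0,0,0]]}'
python3 -c "
from h import *
s=r.sense();print(s['position'],s['eef_rot'],s['width'])"
```

```text
time: 36.62
position: [0.4762, 0.1556, 0.1702]
eef_rot: [3.14, -0.107, -0.001]
ft_force: [0.9, 0.6, -5.4]
width: 0.0366
gripper_force: 51.2
time: 37.62
position: [0.594, -0.1021, 0.1504]
eef_rot: [3.139, -0.111, 0.004]
ft_force: [-0.2, 0.8, -5.8]
width: 0.0367
gripper_force: 51.3
time: 38.45
position: [0.5931, -0.1011, 0.0622]
eef_rot: [-3.14, 0.108, -0.001]
ft_force: [-0.2, -1.0, -6.3]
width: 0.037
gripper_force: 51.3
[ 0.59310491 -0.10111848  0.0622079 ] [-3.13971740e+00  1.08407146e-01 -1.16989933e-03] 0.036980323466033305
```

```bash
python3 -m creep '{"moves":[[0.3,-0.3,-1,0,0,0],[0.3,-0.3,-2,0,0,0],[0.3,-0.3,-3,0,0,0],[0.3,-0.3,-3.5,0,0,0],[0.3,-0.3,-4,0,0,0],[0.3,-0.3,-4,0,0,0]]}'
python3 -m creep '{"moves":[[0,0,-0.3,0,0,0],[0,0,-0.5,0,0,0],[0,0,-0.5,0,0,0]]}'
```

```text
time: 38.95
position: [0.5931, -0.1014, 0.0579]
eef_rot: [-3.14, 0.108, -0.0]
ft_force: [-0.8, -0.7, -5.1]
width: 0.0368
gripper_force: 51.6
time: 39.2
position: [0.5931, -0.1015, 0.0578]
eef_rot: [3.14, -0.108, 0.001]
ft_force: [-2.1, -0.1, 2.3]
width: 0.037
gripper_force: 52.0
```

Contact. I release, rise, and return to the first wrist viewpoint to compare with w1.

```bash
python3 -m creep '{"moves":[[0,0,0,0,0,0],[0,0,0,0,0,0],[0,0,0,0,0,0],[0,0,0,0,0,0],[0,0,0,0,0,0],[0,0,10,0,0,0],[0,0,28,0,0,0],[0,0,55,0,0,0],[0,0,85,0,0,0],[0,0,120,0,0,0],[-10,10,155,0,0,0],[-20,25,190,0,0,0]]}' 0.2
python3 -m creep '{"moves":[[-8,10,30,0,0,0],[-19,25,60,0,0,0],[-19,25,73,0,0,0],[-19,25,73,0,0,0],[-19,25,73,0,0,0],[-19,25,73,0,0,0]]}'
python3 - <<'E'
from h import *
from seg import report
shot('wrist','w11');report('w11')
print(r.sense()['position'])
for n,p in(("f",[.603,.0217,.0955]),("reg",[.5935,-.1013,.093])): print(n,proj('w11',p))
cv2.imwrite('pics/c11.png',cv2.resize(np.vstack([cv2.imread(f'pics/{f}.png')[50:180,140:480] for f in('w1','w11')]),None,fx=2.2,fy=2.2))
E
```

```text
time: 40.2
position: [0.5731, -0.0772, 0.2497]
eef_rot: [3.139, -0.11, 0.002]
ft_force: [-0.3, -0.4, -0.7]
width: 0.068
gripper_force: 0.0
time: 40.7
position: [0.5534, -0.0515, 0.3194]
eef_rot: [-3.139, 0.109, 0.002]
ft_force: [0.8, -0.5, 0.7]
width: 0.068
gripper_force: 0.0
w11 brass [([193.6, 121.6], [185, 113, 18, 18, 187]), ([418.9, 143.4], [417, 142, 5, 4, 10])]
red [([415.8, 147.2], [377, 107, 91, 87, 4323])]
dark [([197.9, 119.3], [177, 102, 39, 37, 579]), ([283.9, 116.5], [279, 107, 18, 24, 83]), ([43.2, 205.5], [0, 141, 105, 132, 6287]), ([447.5, 162.3], [441, 156, 14, 14, 153]), ([255.8, 339.3], [0, 241, 512, 143, 32899])]
grey [([33.9, 21.9], [0, 0, 71, 48, 2778]), ([410.7, 42.4], [391, 0, 35, 80, 1243]), ([247.6, 111.4], [161, 69, 170, 94, 11801]), ([295.1, 123.1], [285, 112, 21, 22, 369]), ([437.1, 157.7], [412, 138, 51, 41, 1388]), ([269.9, 200.3], [259, 190, 23, 22, 303]), ([285.7, 232.1], [278, 225, 16, 15, 188]), ([195.7, 237.7], [191, 227, 11, 23, 149]), ([165.9, 264.7], [151, 240, 32, 51, 588]), ([346.1, 264.8], [329, 240, 33, 51, 592]), ([211.1, 252.4], [204, 246, 16, 14, 176])]
[ 0.55324154 -0.05152253  0.31878583]
f [193.10824546 122.13766481]
reg [295.02887433 122.80570088]
```

View pics/c11.png

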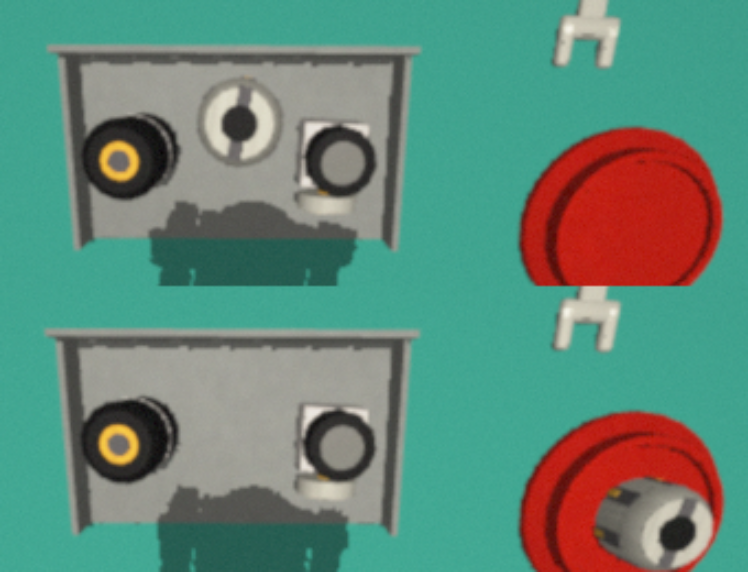

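Before (top) and after (bottom): the filter at (118,443) and the regulator at (340,445) are back in place within about 1 px (roughly 1 mm), same yaw. The cutter stands in the dish. Handing in.

```bash
python3 -c "
from workcell import r
print(r.close_job())"
```

```text
the job is handed in; nothing more can be done
None
```

The job is handed in at about 41 s of the 136 s allowed: the cutter stands upright and centred in the red stand's dish to about 1 mm, and the filter and regulator are back in their starting places in the bay, also to about 1 mm.

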